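# Stack the sintering dishes for the furnace

## Robot

A 6-joint arm with a two-finger parallel gripper is mounted at the origin on the work surface. World frame = base frame: x ahead of the robot, y to its left, z up, the work surface at z = 0. Lengths are in m, angles in rad, forces in N, time in s.
With the tool pointing down it reaches from about 0.35 to 0.775 m from the base axis. Payload 7.3 kg.
Tool frame: the origin (TCP) lies at the centre of the arm's flange, where the gripper is bolted on; the fingertips stand 178 mm ahead of it and the grasp point (between the pads) lies 159 mm ahead of it (tip_extent is the distance from the TCP to the fingertips, in m); z points along the fingers, y is the line along which they close (so a half turn about z gives the same grasp; the last joint's range is limited). The gripper opens to 92 mm and grips with 3 to 60 N. Pads are 19 mm wide; open, the fingers measure 130 mm over their backs; the gripper's body (75 mm by 190 mm) begins 47 mm behind the grasp point.
Start: joints at [1.034, 0.342, 1.524, -0, 1.275, -0.146], TCP at [0.2, 0.485, 0.405] pointing down, gripper open.
Joint ranges: [-2.53, 2.53], [-0.77, 2.02], [0.04, 2.7], [-1, 4.14], [0.28, 2.66], [-3.11, 3.11]. Speed limits (rad/s): [2.57, 2.57, 3.14, 3.14, 3.14, 3.14].

## Interface

Orientations are given as [roll, pitch, yaw] about the fixed x, y, z axes, in that order (R = Rz(yaw) Ry(pitch) Rx(roll)).
In Python, from cell import * gives the robot as it stands.
- The arm moves only by the tool arm_command, never from a script. Its arguments are lists of equal length, an entry for each row: "xyz": the shift along the world's x, y, z in mm, a list of three; "spin": the turn about the world's z in degrees. In form: {"xyz": [[tx, ty, tz], ...], "spin": [spin, ...]}. A call has 1 to 20 rows; each row shifts and turns the commanded pose from where the row before left it; what a row does not reach is not made up. A row lasts 1/10 s, in which the tool goes at most 50 mm and 8.59 degrees, less where a joint would pass 70% of its speed; a pose out of reach is approached as far as the arm can. A call with a gripper value outside its range is refused whole. "jaw" is the opening, from -1 (shut) to 1 (fully open), set as the call begins (left out, the last holds). The fingers move at their own pace and stop on an object; "squeeze" is the grip in N (left out, the last holds). Time passes only in rows, so rows that do not move let the fingers close. It gives the time, the measured TCP pose, the force, the opening and the grip force at its end, in the units of the state.
- observe(): the state, without advancing time (a new reading comes with each control period).
- read_camera(name): name is "scene" or "side" or "wrist"; returns a dict with "img" (480x640x3 uint8, red, green, blue), "depth" (480x640 float32, m along the optical axis (not along the pixel's ray), 0 where there is no reading), "fx", "fy", "cx", "cy" (pixels), "dist_coeffs" ([k1, k2, p1, p2, k3] as OpenCV has them; the pictures are not rectified), "world_from_camera" (4x4, takes a point from camera to world coordinates). Camera axes: x right, y up, looking along -z (the intrinsics and any distortion apply to the point x, -y, -z); pixel columns grow to the right and rows downward; lengths in m; the calibration is good to about 2 mm. A picture is of the moment at which its call begins.
- hand_in(): hands the job in; it is judged then, once.
The state is a dict: "time": time; "qpos": joint angles; "qvel": joint speeds; "joint_efforts": joint torques, N m; "tool_pos": TCP position; "tool_rot": TCP orientation; "contact_force": force on the tool from outside, world axes, zero at the start; "torque": the same for the moment, N m; "opening": finger opening in m; "grip_force": force on a finger pad.
Only numpy, scipy, OpenCV 4.12 (cv2) and the standard library are available. Lean on these libraries where they do the work, as an engineer would, in place of code of your own. Each camera call takes 0.05 s, during which the arm holds its last target. There are 200 camera calls.

## Task

In the dental lab, load the sintering stack on the round grey-and-white pedestal, one piece at a time from the bottom up: first the white dish with the amber bridge, then the dark grey spacer ring, then the pink dish with the three crowns, and last the cream lid. Set each piece down upright and fully home, its foot inside the seat or mouth of the piece below, and let go of it before fetching the next; ceramic chips, so do not drop anything. Leave the empty blue dish, the yellow dental cast and the red bottle where they are.

Things in the scene. Friction and masses are not known exactly. Their poses are not given: they have to be found in the camera images.
- pedestal: Fixed round pedestal, 90 mm across, 18 mm high: grey base, pale ring on top, in its middle a seat 56 mm across, 6 mm deep, black floor. Origin: centre of its underside, on the bench, z up; a seated bridge dish has its origin 13 mm above.
- bridge_dish: Loose white ceramic dish, 64 mm outside, 35 mm high, holding an amber bridge of three teeth (fixed in it, top at 19 mm). Mouth 56 mm, inner floor at 10 mm. Its foot, 47 mm across, 5 mm high, bevelled, drops into the seat and the 64 mm body rests on the rim. 0.10 to 0.17 kg. Origin: centre of the foot's underside, z up; a spacer seated in it has its origin 30 mm above.
- spacer: Loose dark grey ring, 64 mm outside, 27 mm high, open right through (35 mm hole, widening to a 56 mm mouth from 10 mm up). Foot 47 mm across, 5 mm high, bevelled, as on the bridge dish. 0.07 to 0.12 kg. Origin: centre of the foot's underside, z up; a crown dish seated in it has its origin 22 mm above.
- crown_dish: Loose pink ceramic dish, 64 mm outside, 31 mm high, holding three separate ivory crowns (fixed in it, top at 19 mm). Mouth 56 mm, inner floor at 10 mm. Foot 47 mm across, 5 mm high, bevelled. 0.09 to 0.16 kg. Origin: centre of the foot's underside, z up; a lid seated in it has its origin 26 mm above.
- lid: Loose cream ceramic lid: a 64 mm disc, top at 11 mm, with an upright round knob to grip, 22 mm across, from 11 to 36 mm. Foot 47 mm across, 5 mm high, bevelled. 0.08 to 0.13 kg. Origin: centre of the foot's underside, z up.
- empty_dish: Blue round ceramic dish, empty, same shape and size as the bridge dish (64 mm across, 35 mm high). Loose bystander, not to be used or moved. Origin: centre of its underside.
- cast: Yellow stone dental cast: a block 62 x 58 x 16 mm with a horseshoe of teeth on top, 26 mm high in all. Loose bystander. Origin: centre of its underside; x to the front teeth.
- bottle: Red insulated drinking bottle with a steel cap, 68 mm across, 180 mm high, standing at the right-hand side. Loose bystander. Origin: centre of its underside.
Not all that is in view belongs to the job. What is shaped like the bridge_dish but green is not meant.

How it is judged:
On the way, in this order (a step that is already met when the one before it is completed fails the run):
1. the white dish with the bridge is seated on the pedestal and let go (horizontal distance between bridge_dish and pedestal below 0.008 m and z of bridge_dish in the frame of pedestal between 0.01 and 0.016 m and angle between bridge_dish's own z axis and vertical below 0.05 rad and linear speed of bridge_dish below 0.02 m/s and contact force between the fingers and bridge_dish below 0.1 N), for 0.2 s.
2. the grey spacer ring is seated in the white dish's mouth and let go (horizontal distance between spacer and bridge_dish below 0.008 m and z of spacer in the frame of bridge_dish between 0.027 and 0.033 m and angle between spacer's own z axis and vertical below 0.05 rad and linear speed of spacer below 0.02 m/s and contact force between the fingers and spacer below 0.1 N), for 0.2 s.
3. the pink dish with the crowns is seated in the ring's mouth and let go (horizontal distance between crown_dish and spacer below 0.008 m and z of crown_dish in the frame of spacer between 0.019 and 0.025 m and angle between crown_dish's own z axis and vertical below 0.05 rad and linear speed of crown_dish below 0.02 m/s and contact force between the fingers and crown_dish below 0.1 N), for 0.2 s.
4. the cream lid is seated in the pink dish's mouth and let go (horizontal distance between lid and crown_dish below 0.008 m and z of lid in the frame of crown_dish between 0.023 and 0.029 m and angle between lid's own z axis and vertical below 0.05 rad and linear speed of lid below 0.02 m/s and contact force between the fingers and lid below 0.1 N), for 0.2 s.
At the end, for the whole second after the job is handed in: On the pedestal, bottom up: white dish, grey spacer, pink dish, lid; each within 8 mm of centred on the piece below and 3 mm of its seated height, tilted under 0.05 rad, at rest (under 0.02 m/s), released. Empty dish, cast and bottle within 20 mm of their starts (horizontal distance between bridge_dish and pedestal below 0.008 m and z of bridge_dish in the frame of pedestal between 0.01 and 0.016 m and angle between each of bridge_dish, spacer, crown_dish, lid's own z axis and vertical below 0.05 rad and linear speed of each of bridge_dish, spacer, crown_dish, lid below 0.02 m/s and horizontal distance between spacer and bridge_dish below 0.008 m and z of spacer in the frame of bridge_dish between 0.027 and 0.033 m and horizontal distance between crown_dish and spacer below 0.008 m and z of crown_dish in the frame of spacer between 0.019 and 0.025 m and horizontal distance between lid and crown_dish below 0.008 m and z of lid in the frame of crown_dish between 0.023 and 0.029 m and distance of each of empty_dish, cast, bottle from where it was at the start of the episode below 0.02 m); the robot touches nothing.
It fails at once if the empty blue dish is disturbed (moved by more than 20 mm) (distance of empty_dish from where it was at the start of the episode above 0.02 m).
It fails at once if the dental cast is disturbed (moved by more than 20 mm) (distance of cast from where it was at the start of the episode above 0.02 m).
It fails at once if the red bottle is disturbed (moved by more than 20 mm) (distance of bottle from where it was at the start of the episode above 0.02 m).
It fails at once if a piece of the stack is dropped or thrown (over 0.7 m/s while not held) ((linear speed of bridge_dish above 0.7 m/s and contact force between the fingers and bridge_dish below 0.1 N) or (linear speed of spacer above 0.7 m/s and contact force between the fingers and spacer below 0.1 N) or (linear speed of crown_dish above 0.7 m/s and contact force between the fingers and crown_dish below 0.1 N) or (linear speed of lid above 0.7 m/s and contact force between the fingers and lid below 0.1 N)).
It also fails if it takes over 115 s, if anything falls off the work surface, if the arm or the gripper's body presses on something with over 40 N, if the wrist force passes 120 N, or if a joint passes its speed limit or range.

## Working session

There is one attempt and no reset: what is moved stays moved. The work goes in short steps, Python scripts to look and compute and a tool call to move; the robot and the scene stay as the last step left them, time stands still between calls to the robot, and variables do not carry over. Pictures are saved under pics/ and viewed, at most 14 in all, crops included, and the job is handed in when it is done.

Besides the shell and the picture viewer there is one more tool, called after "Call:" as a command line: name --pt "numbers of a row" for each row, then --argument value for the rest. arm_command: Moves the arm, as the interface text tells. Its arguments: {"type":"object","properties":{"xyz":{"type":"array","items":{"type":"array","items":{"type":"number"}}},"spin":{"type":"array","items":{"type":"number"}},"jaw":{"type":"number"},"squeeze":{"type":"number"}},"required":["xyz","spin"]}

```bash
mkdir -p pics; ls
python3 - <<'E'
from cell import *
import cv2
print(observe())
for n in ["scene","side"]:
    c=read_camera(n); cv2.imwrite(f"pics/{n}0.png",c["img"][:,:,::-1])
    print(n,c["fx"],c["fy"],c["cx"],c["cy"],c["dist_coeffs"],c["world_from_camera"])
E
```

```text
pics
{'time': 0.0, 'qpos': array([ 1.03398238e+00,  3.42721712e-01,  1.52503726e+00, -3.39420719e-05,
        1.27541092e+00, -1.46007567e-01]), 'qvel': array([ 0.00029068, -0.00111403, -0.00185515,  0.00080899, -0.00143684,
        0.0007012 ]), 'joint_efforts': array([-2.00930222e-04, -4.31235301e+01, -2.44222283e+01,  7.18464120e-02,
        5.57242404e-02, -6.44187321e-05]), 'tool_pos': array([0.19990342, 0.48529644, 0.40403821]), 'tool_rot': array([-3.14002748e+00, -1.97360000e-04,  2.75079603e+00]), 'contact_force': array([-0.25790415, -0.47191422, -0.0195689 ]), 'torque': array([-0.02961783, -0.00855109,  0.04026396]), 'grip_force': 0.0, 'opening': 0.09166830495815612}
scene 435.02657242003534 435.02657242003534 327.8679665095666 249.1662393058082 [-0.0582881  0.         0.         0.         0.       ] [[-0.13804843 -0.77845447  0.61233265  1.10097004]
 [ 0.99033764 -0.11672767  0.07487331 -0.04743658]
 [ 0.0131907   0.61675221  0.78704683  0.79417677]
 [ 0.          0.          0.          1.        ]]
side 621.4069825383149 621.4069825383149 313.02681190261524 231.45014018984358 [-0.2240669  0.         0.         0.         0.       ] [[ 0.81357129  0.35552303 -0.46011427 -0.1841755 ]
 [-0.58141321  0.48681448 -0.65189749 -1.09985066]
 [-0.00777428  0.79788159  0.60276407  0.92540849]
 [ 0.          0.          0.          1.        ]]
```

View pics/scene0.png

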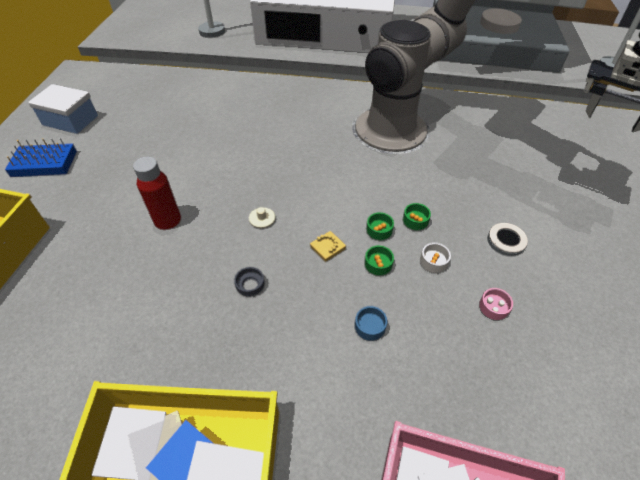

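View pics/side0.png

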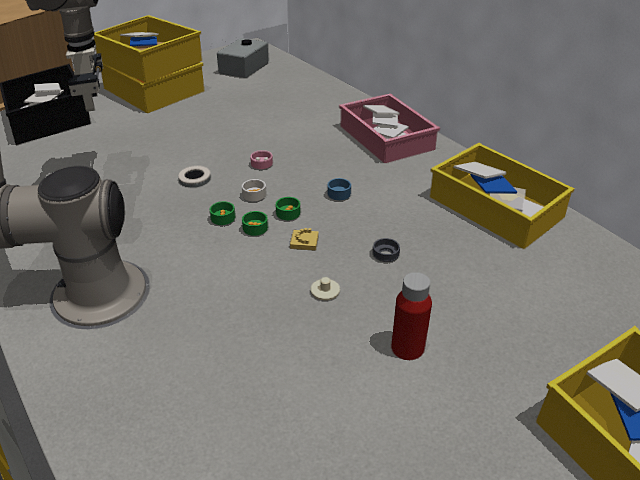

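The scene view shows the pieces at these pixels:
- Pedestal (508,239), white dish (436,257), pink dish (497,304), spacer (250,282), lid (262,217).
- Bystanders: blue dish (371,323), cast (328,246), bottle (160,200).

Four dishes hold an amber bridge: three green ones at (380,226), (417,217) and (379,261), and the white one at (436,257). The white one fits the description. I'll confirm it in a crop while measuring.

```bash
cat > h.py <<'E'
from cell import *
import cv2, numpy as np
from scipy.optimize import least_squares
def K(c): return np.array([[c["fx"],0,c["cx"]],[0,c["fy"],c["cy"]],[0,0,1.]])
def cloud(c):
    """world point for each pixel, from depth"""
    v,u=np.mgrid[:480,:640]
    n=cv2.undistortPoints(np.stack([u,v],-1).reshape(-1,1,2).astype(float),K(c),np.array(c["dist_coeffs"])).reshape(480,640,2)
    d=c["depth"]; T=c["world_from_camera"]
    p=np.stack([n[...,0]*d,-n[...,1]*d,-d],-1)@T[:3,:3].T+T[:3,3]
    p[d==0]=np.nan
    return p
def ray(c,uv,z):
    n=cv2.undistortPoints(np.array(uv,float).reshape(-1,1,2),K(c),np.array(c["dist_coeffs"])).reshape(-1,2)
    T=c["world_from_camera"]; d=np.c_[n[:,0],-n[:,1],-np.ones(len(n))]@T[:3,:3].T
    return T[:3,3]+d*((z-T[2,3])/d[:,2])[:,None]
def project(c,P):
    T=c["world_from_camera"]; p=(np.atleast_2d(P)-T[:3,3])@T[:3,:3]
    q=np.c_[p[:,0],-p[:,1],-p[:,2]]
    return cv2.projectPoints(q.reshape(-1,1,3),np.zeros(3),np.zeros(3),K(c),np.array(c["dist_coeffs"]))[0].reshape(-1,2)
def circ(p,R):
    """centre of circle of known radius, robust"""
    f=lambda x: np.hypot(p[:,0]-x[0],p[:,1]-x[1])-R
    s=least_squares(f,np.median(p[:,:2],0),loss="soft_l1",f_scale=.001)
    return s.x,np.sqrt(np.median(f(s.x)**2)),len(p)
E
cat > m.py <<'E'
from h import *
cs={n:read_camera(n) for n in ["scene","side"]}
s0=dict(ped=(508,239,.018),bridge=(436,257,.035),spacer=(250,282,.027),crown=(497,304,.031),lid=(262,217,.011),blue=(371,323,.035),cast=(328,246,.026),g1=(380,226,.035),g2=(417,217,.035),g3=(379,261,.035),bottle=(163,215,.18))
for k,(u,v,z) in s0.items():
    seed=ray(cs["scene"],(u,v),z/2 if k!='bottle' else .02)[0]
    for n,c in cs.items():
        P=cloud(c); r=np.hypot(P[...,0]-seed[0],P[...,1]-seed[1])
        m=(r<.06)&(P[...,2]>.008)&(P[...,2]<.06)
        top=m&(abs(P[...,2]-z)<.005)
        m2=m.astype(np.uint8)
        q=P[top]
        if not len(q): print(k,n,"none");continue
        h=cv2.convexHull(q[:,:2].astype(np.float32)).reshape(-1,2)
        cc=cv2.minEnclosingCircle(h.astype(np.float32)*1000)
        print(k,n,"seed",seed[:2].round(3),"zmed/max",np.median(q[:,2]).round(4),P[m][:,2].max().round(4),"minEnc mm",np.round(cc[0],1),round(cc[1],1),"n",len(q))
c=cs["scene"]; crop=cv2.resize(c["img"][180:350,340:540],None,fx=4,fy=3.5,interpolation=2)[:,:800]
cv2.imwrite("pics/crop1.png",cv2.resize(c["img"][190:340,340:540],None,fx=4,fy=4,interpolation=cv2.INTER_CUBIC)[:,:,::-1])
E
python3 m.py
```

```text
ped scene seed [0.396 0.297] zmed/max 0.0175 0.0234 minEnc mm [396.6 294.4] 46.4 n 705
ped side seed [0.396 0.297] zmed/max 0.0179 0.0271 minEnc mm [392.9 292.9] 51.3 n 370
bridge scene seed [0.483 0.123] zmed/max 0.0341 0.0379 minEnc mm [488.  120.5] 33.8 n 189
bridge side seed [0.483 0.123] zmed/max 0.0346 0.042 minEnc mm [483.5 118.9] 34.9 n 149
spacer scene seed [ 0.607 -0.275] zmed/max 0.0258 0.0295 minEnc mm [ 607.3 -275.6] 33.2 n 198
spacer side seed [ 0.607 -0.275] zmed/max 0.0258 0.0322 minEnc mm [ 604.2 -273.9] 36.0 n 178
crown scene seed [0.587 0.25 ] zmed/max 0.0306 0.0344 minEnc mm [588.5 246.4] 33.5 n 235
crown side seed [0.587 0.25 ] zmed/max 0.0312 0.0378 minEnc mm [587.4 246.6] 38.5 n 132
lid scene seed [ 0.412 -0.295] zmed/max 0.011 0.0375 minEnc mm [ 418.  -296.1] 31.9 n 307
lid side seed [ 0.412 -0.295] zmed/max 0.0116 0.0402 minEnc mm [ 415.3 -295.5] 33.3 n 354
blue scene seed [ 0.671 -0.01 ] zmed/max 0.0346 0.0387 minEnc mm [672.3 -12.2] 32.1 n 225
blue side seed [ 0.671 -0.01 ] zmed/max 0.0341 0.0404 minEnc mm [668.9  -9.8] 35.8 n 136
cast scene seed [ 0.484 -0.123] zmed/max 0.0252 0.0293 minEnc mm [ 484.9 -127.8] 25.5 n 107
cast side seed [ 0.484 -0.123] zmed/max 0.0253 0.0316 minEnc mm [ 480.2 -131.9] 32.7 n 101
g1 scene seed [ 0.409 -0.009] zmed/max 0.0342 0.0382 minEnc mm [413.  -11.1] 33.3 n 156
g1 side seed [ 0.409 -0.009] zmed/max 0.0348 0.0397 minEnc mm [412.9 -11. ] 36.9 n 159
g2 scene seed [0.367 0.079] zmed/max 0.0341 0.0384 minEnc mm [368.2  75.2] 33.5 n 169
g2 side seed [0.367 0.079] zmed/max 0.0346 0.0414 minEnc mm [365.7  75.5] 36.9 n 151
g3 scene seed [ 0.513 -0.004] zmed/max 0.0342 0.038 minEnc mm [513.9  -5.2] 32.8 n 179
g3 side seed [ 0.513 -0.004] zmed/max 0.0342 0.04 minEnc mm [508.9  -4.4] 36.4 n 153
bottle scene none
bottle side none
```

View pics/crop1.png

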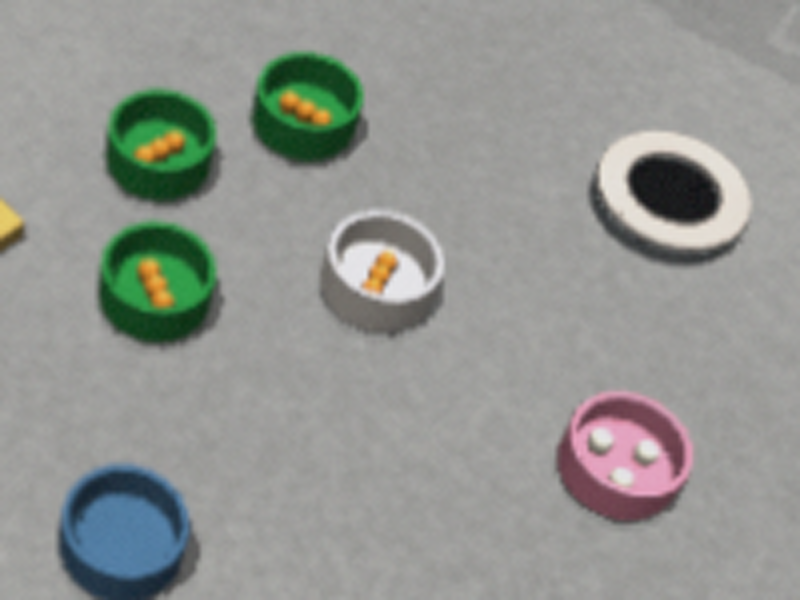

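The crop confirms the target: the white dish with the amber bridge is at crop (382,270), which is scene pixel (436,257). The other amber-filled dishes are green. Next I'll hover over the pedestal and refine with the wrist camera.

Call:
arm_command --pt "20 -20 0" --pt "25 -24 0" --pt "25 -24 0" --pt "25 -24 0" --pt "25 -25 0" --pt "25 -25 0" --pt "25 -25 0" --pt "26 -25 0" --pt "0 0 0" --pt "0 0 0" --pt "0 0 0" --spin '[0, 0, 0, 0, 0, 0, 0, 0, 0, 0, 0]' --jaw 1

```text
time: 1.3
tool_pos: [0.3954, 0.2939, 0.4046]
tool_rot: [-3.142, -0.001, 2.751]
contact_force: [-0.0, 0.9, 0.7]
opening: 0.0919
grip_force: 0.0
```

```bash
cat > w.py <<'E'
import sys
from h import *
# usage: w.py name x y ztop R : measure rim centre in wrist view near seed
def meas(x,y,z,R,name=None,save=None):
    c=read_camera("wrist"); P=cloud(c); o=observe()
    r=np.hypot(P[...,0]-x,P[...,1]-y)
    q=P[(r<R+.015)&(abs(P[...,2]-z)<.004)]
    print("tcp",(o["tool_pos"]*1000).round(1),"rot",o["tool_rot"].round(3),"t",round(float(o["time"]),2),"n",len(q))
    if len(q)>10:
        h=cv2.convexHull((q[:,:2]*1000).astype(np.float32)).reshape(-1,2)
        cc,rr=cv2.minEnclosingCircle(h); e=circ(h/1000.,R)
        print(name,"minenc",np.round(cc,1),round(rr,1),"fit",(e[0]*1000).round(1),"res",(e[1]*1000).round(2),"zmed",(np.median(q[:,2])*1000).round(1))
    print("pix",project(c,[x,y,z]).round(0), "cam",c["world_from_camera"][:3,3].round(3))
    if save: cv2.imwrite(save,c["img"][:,:,::-1])
    return c,P
if __name__=="__main__":
    a=sys.argv; meas(*map(float,a[2:6]),a[1],a[6] if len(a)>6 else None)
E
python3 w.py ped .396 .294 .018 .045 pics/w1.png
```

```text
tcp [395.2 294.1 404.7] rot [ 3.142 -0.     2.752] t 1.35 n 3894
ped minenc [393.9 295.5] 44.9 fit [393.9 295.6] res 0.34 zmed 18.5
pix [[316. 206.]] cam [0.324 0.323 0.385]
```

View pics/w1.png

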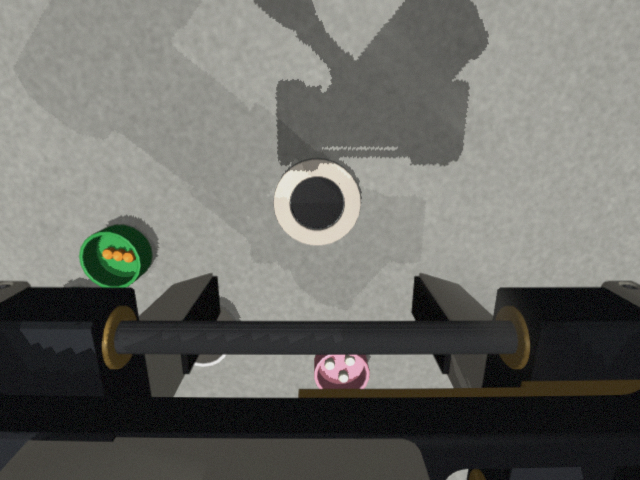

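The wrist view shows the pedestal ring clearly at (317,203), giving a centre of (394.0, 295.5) mm with the radius fitting exactly. Next, the white dish.

Call:
arm_command --pt "10 -19 0" --pt "13 -25 0" --pt "13 -25 0" --pt "13 -25 0" --pt "13 -25 0" --pt "13 -25 0" --pt "14 -29 0" --pt "0 0 0" --pt "0 0 0" --pt "0 0 0" --spin '[0, 0, 0, 0, 0, 0, 0, 0, 0, 0]'

```text
time: 2.35
tool_pos: [0.4844, 0.1217, 0.4047]
tool_rot: [3.141, -0.0, 2.752]
contact_force: [-0.4, 0.5, 0.2]
opening: 0.0917
grip_force: 0.0
```

```bash
python3 w.py bridge .485 .120 .035 .032
```

```text
tcp [484.4 121.7 404.8] rot [ 3.141 -0.     2.753] t 2.4 n 833
bridge minenc [484.4 120.3] 31.9 fit [484.3 120.2] res 0.4 zmed 35.4
pix [[314. 210.]] cam [0.413 0.151 0.386]
```

Call:
arm_command --pt "0 -1.4 -20" --pt "0 0 -35" --pt "0 0 -35" --pt "0 0 -35" --pt "0 0 -35" --pt "0 0 -25" --pt "0 0 -15" --pt "0 0 -10" --pt "0 0 -5.5" --pt "0 0 0" --pt "0 0 0" --pt "0 0 0" --spin '[0, 0, 0, 0, 0, 0, 0, 0, 0, 0, 0, 0]'

```text
time: 3.6
tool_pos: [0.4853, 0.1191, 0.1901]
tool_rot: [3.141, 0.002, 2.751]
contact_force: [-0.7, 0.3, 0.2]
opening: 0.0918
grip_force: 0.0
```

Call:
arm_command --pt "0 0 0" --pt "0 0 0" --pt "0 0 0" --pt "0 0 0" --pt "0 0 0" --pt "0 0 0" --pt "0 0 0" --pt "0 0 0" --pt "0 0 0" --pt "0 0 0" --spin '[0, 0, 0, 0, 0, 0, 0, 0, 0, 0]' --jaw -1 --squeeze 20

```text
time: 4.6
tool_pos: [0.485, 0.119, 0.1894]
tool_rot: [3.141, 0.0, 2.751]
contact_force: [0.0, -0.9, 3.3]
opening: 0.0641
grip_force: 20.0
```

Call:
arm_command --pt "0 0 10" --pt "0 0 20" --pt "0 0 25" --pt "0 0 15" --pt "-6 12 0" --pt "-13 25 0" --pt "-13 25 0" --pt "-13 25 0" --pt "-13 25 0" --pt "-13 25 0" --pt "-11 22 0" --pt "-8 17 0" --pt "0 0 0" --pt "0 0 0" --pt "0 0 0" --spin '[0, 0, 0, 0, 0, 0, 0, 0, 0, 0, 0, 0, 0, 0, 0]'

```text
time: 6.1
tool_pos: [0.3949, 0.2946, 0.2588]
tool_rot: [-3.141, -0.0, 2.751]
contact_force: [-0.0, 0.0, -1.0]
opening: 0.0643
grip_force: 20.0
```

Run:
```python
from w import *
c,P=meas(.395,.295,.105,.032,"held","pics/w2.png")
```

```text
tcp [395.1 294.4 259. ] rot [-3.141 -0.     2.75 ] t 6.15 n 4835
held minenc [384.2 299.4] 45.5 fit [394.1 295.2] res 0.23 zmed 104.9
pix [[317. 321.]] cam [0.323 0.324 0.24 ]
```

The held dish's rim fits at (394.1, 295.2), centred over the pedestal. Lowering it now.

Call:
arm_command --pt "0 0 -10" --pt "0 0 -15" --pt "0 0 -12" --pt "0 0 -8" --pt "0 0 -4" --pt "0 0 -2" --pt "0 0 -2" --pt "0 0 -2" --pt "0 0 -1" --pt "0 0 -1" --pt "0 0 0" --pt "0 0 0" --spin '[0, 0, 0, 0, 0, 0, 0, 0, 0, 0, 0, 0]'

```text
time: 7.35
tool_pos: [0.395, 0.2951, 0.2024]
tool_rot: [3.141, 0.0, 2.751]
contact_force: [0.0, 0.2, -1.4]
opening: 0.0643
grip_force: 20.0
```

Call:
arm_command --pt "0 0 -0.5" --pt "0 0 -0.3" --pt "0 0 0" --pt "0 0 0" --spin '[0, 0, 0, 0]'

```text
time: 7.75
tool_pos: [0.395, 0.2951, 0.2023]
tool_rot: [3.141, 0.0, 2.751]
contact_force: [-2.3, -1.1, 8.4]
opening: 0.0642
grip_force: 20.0
```

Contact is confirmed: Fz is +8 N at the expected height. Releasing and rising.

Call:
arm_command --pt "0 0 0" --pt "0 0 0" --pt "0 0 0" --pt "0 0 0" --pt "0 0 0" --pt "0 0 10" --pt "0 0 25" --pt "0 0 40" --pt "0 0 40" --pt "0 0 40" --pt "0 0 30" --pt "0 0 17" --pt "0 0 0" --pt "0 0 0" --pt "0 0 0" --spin '[0, 0, 0, 0, 0, 0, 0, 0, 0, 0, 0, 0, 0, 0, 0]' --jaw 1

```text
time: 9.25
tool_pos: [0.3947, 0.2948, 0.4022]
tool_rot: [-3.14, -0.002, 2.751]
contact_force: [0.5, 0.0, 0.5]
opening: 0.0916
grip_force: 0.0
```

```bash
python3 w.py bridge .394 .295 .048 .032
```

```text
tcp [394.7 294.9 402.1] rot [-3.140e+00 -2.000e-03  2.751e+00] t 9.3 n 922
bridge minenc [393.8 295.1] 32.1 fit [394.  295.2] res 0.35 zmed 48.4
pix [[316. 212.]] cam [0.323 0.324 0.383]
```

The white dish is seated at (394.0, 295.2) with its rim at 48 mm. Next, the spacer.

Call:
arm_command --pt "6 -17 0" --pt "13 -35 0" --pt "13 -35 0" --pt "13 -35 0" --pt "13 -35 0" --pt "13 -35 0" --pt "13 -35 0" --pt "13 -35 0" --pt "13 -35 0" --pt "13 -35 0" --pt "13 -35 0" --pt "13 -35 0" --pt "13 -35 0" --pt "13 -35 0" --pt "13 -35 0" --pt "13 -35 0" --pt "10 -28 0" --pt "0 0 0" --pt "0 0 0" --pt "0 0 0" --spin '[0, 0, 0, 0, 0, 0, 0, 0, 0, 0, 0, 0, 0, 0, 0, 0, 0, 0, 0, 0]'

```text
time: 11.3
tool_pos: [0.6059, -0.274, 0.4027]
tool_rot: [3.141, -0.002, 2.752]
contact_force: [0.3, -0.2, 0.1]
opening: 0.0921
grip_force: 0.0
```

Run:
```python
from w import *
meas(.606,-.275,.027,.032,"spacer")
c=read_camera("scene");P=cloud(c)
q=P[(P[...,2]>.1)&(P[...,2]<.2)&(P[...,1]<-.38)&(P[...,1]>-.65)&(P[...,0]>.25)&(P[...,0]<.65)]
print("bottle",len(q),q.min(0),q.max(0))
```

```text
tcp [ 605.9 -273.8  403.2] rot [ 3.141e+00 -1.000e-03  2.752e+00] t 11.35 n 801
spacer minenc [ 604.9 -275.9] 31.8 fit [ 605.1 -275.8] res 0.38 zmed 27.4
pix [[315. 208.]] cam [ 0.534 -0.245  0.384]
bottle 1164 [ 0.42789644 -0.55163648  0.10008549] [ 0.48634018 -0.48994267  0.18297281]
```

Call:
arm_command --pt "0 -2.2 -20" --pt "0 0 -35" --pt "0 0 -35" --pt "0 0 -35" --pt "0 0 -35" --pt "0 0 -25" --pt "0 0 -15" --pt "0 0 -10" --pt "0 0 -4.5" --pt "0 0 0" --pt "0 0 0" --pt "0 0 0" --spin '[0, 0, 0, 0, 0, 0, 0, 0, 0, 0, 0, 0]'

```text
time: 12.6
tool_pos: [0.6063, -0.2773, 0.1902]
tool_rot: [-3.141, 0.002, 2.751]
contact_force: [0.4, -1.1, -0.3]
opening: 0.0919
grip_force: 0.0
```

Call:
arm_command --pt "0 0 0" --pt "0 0 0" --pt "0 0 0" --pt "0 0 0" --pt "0 0 0" --pt "0 0 0" --pt "0 0 0" --pt "0 0 0" --spin '[0, 0, 0, 0, 0, 0, 0, 0]' --jaw -1 --squeeze 20

```text
time: 13.4
tool_pos: [0.606, -0.2772, 0.189]
tool_rot: [3.142, 0.0, 2.751]
contact_force: [0.4, -0.0, 1.2]
opening: 0.0629
grip_force: 20.0
```

Call:
arm_command --pt "0 0 10" --pt "0 0 20" --pt "0 0 30" --pt "0 0 30" --pt "0 0 11" --pt "0 0 0" --pt "0 0 0" --spin '[0, 0, 0, 0, 0, 0, 0]'

```text
time: 14.1
tool_pos: [0.6056, -0.277, 0.2887]
tool_rot: [3.141, -0.002, 2.751]
contact_force: [-0.5, 0.7, -1.4]
opening: 0.0628
grip_force: 20.0
```

Run:
```python
from w import *
c,P=meas(.605,-.276,.128,.032,"held","pics/w3.png")
```

```text
tcp [ 605.5 -276.9  288.1] rot [ 3.141e+00 -3.000e-03  2.751e+00] t 14.15 n 4042
held minenc [ 594.7 -271.8] 45.6 fit [ 604.3 -276.6] res 0.18 zmed 127.2
pix [[317. 312.]] cam [ 0.534 -0.248  0.27 ]
```

View pics/w3.png

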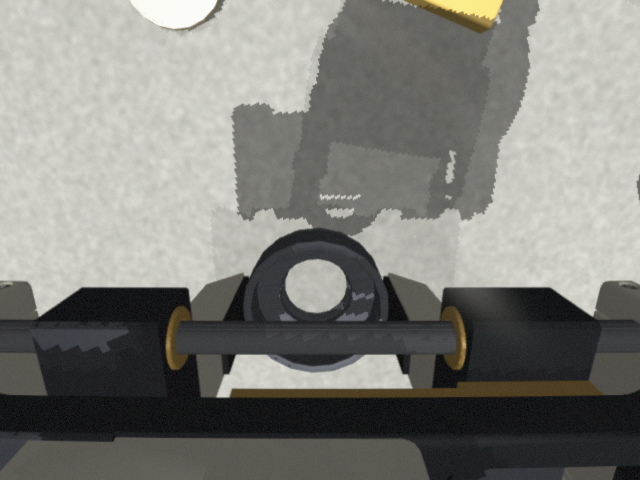

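The ring is held level between the pads at (316,300), with its centre about 1 mm from the TCP. Carrying it to the stack.

Call:
arm_command --pt "-6 17 0" --pt "-13 35 0" --pt "-13 35 0" --pt "-13 35 0" --pt "-13 35 0" --pt "-13 35 0" --pt "-13 35 0" --pt "-13 35 0" --pt "-13 35 0" --pt "-13 35 0" --pt "-13 35 0" --pt "-13 35 0" --pt "-13 35 0" --pt "-13 35 0" --pt "-13 35 0" --pt "-13 35 0" --pt "-9.5 29.7 0" --pt "0 0 0" --pt "0 0 0" --pt "0 0 0" --spin '[0, 0, 0, 0, 0, 0, 0, 0, 0, 0, 0, 0, 0, 0, 0, 0, 0, 0, 0, 0]'

```text
time: 16.15
tool_pos: [0.3956, 0.2937, 0.2892]
tool_rot: [-3.14, -0.001, 2.75]
contact_force: [0.6, -0.3, -1.4]
opening: 0.063
grip_force: 20.0
```

```bash
python3 w.py held .394 .295 .127 .032
```

```text
tcp [395.7 293.6 289.4] rot [-3.14e+00 -1.00e-03  2.75e+00] t 16.2 n 4264
held minenc [385.1 298.6] 45.9 fit [394.4 294.2] res 0.28 zmed 127.5
pix [[318. 308.]] cam [0.324 0.323 0.27 ]
```

Call:
arm_command --pt "-0.5 1 -10" --pt "0 0 -15" --pt "0 0 -12" --pt "0 0 -8" --pt "0 0 -4" --pt "0 0 -2" --pt "0 0 -2" --pt "0 0 -2" --pt "0 0 -1" --pt "0 0 -1" --pt "0 0 0" --pt "0 0 0" --spin '[0, 0, 0, 0, 0, 0, 0, 0, 0, 0, 0, 0]'

```text
time: 17.4
tool_pos: [0.395, 0.2956, 0.233]
tool_rot: [3.141, 0.0, 2.751]
contact_force: [1.2, 0.2, -1.2]
opening: 0.0626
grip_force: 20.0
```

Call:
arm_command --pt "0 0 -0.8" --pt "0 0 -0.5" --pt "0 0 0" --pt "0 0 0" --spin '[0, 0, 0, 0]'

```text
time: 17.8
tool_pos: [0.395, 0.2956, 0.232]
tool_rot: [3.141, 0.0, 2.751]
contact_force: [-1.3, -0.4, 5.3]
opening: 0.0628
grip_force: 20.0
```

Contact. Releasing and rising.

Call:
arm_command --pt "0 0 0" --pt "0 0 0" --pt "0 0 0" --pt "0 0 0" --pt "0 0 0" --pt "0 0 10" --pt "0 0 25" --pt "0 0 40" --pt "0 0 40" --pt "0 0 35" --pt "0 0 20" --pt "0 0 0" --pt "0 0 0" --pt "0 0 0" --spin '[0, 0, 0, 0, 0, 0, 0, 0, 0, 0, 0, 0, 0, 0]' --jaw 1

```text
time: 19.2
tool_pos: [0.3947, 0.2953, 0.4006]
tool_rot: [-3.14, -0.001, 2.751]
contact_force: [-0.6, -0.6, -0.4]
opening: 0.0919
grip_force: 0.0
```

```bash
python3 w.py spacer .394 .295 .070 .032
```

```text
tcp [394.7 295.4 400.5] rot [-3.140e+00 -2.000e-03  2.751e+00] t 19.25 n 1060
spacer minenc [393.8 295.8] 31.9 fit [393.7 295.9] res 0.33 zmed 70.4
pix [[316. 218.]] cam [0.323 0.325 0.382]
```

The spacer is home, rim at 70 mm and centre (393.7, 295.9). Next, the pink dish.

Call:
arm_command --pt "15 -4 0" --pt "26 -6 0" --pt "26 -6 0" --pt "26 -7 0" --pt "26 -7 0" --pt "26 -7 0" --pt "26 -7 0" --pt "23 -5 0" --pt "0 0 0" --pt "0 0 0" --pt "0 0 0" --spin '[0, 0, 0, 0, 0, 0, 0, 0, 0, 0, 0]'

```text
time: 20.35
tool_pos: [0.5887, 0.2466, 0.4011]
tool_rot: [-3.141, -0.001, 2.751]
contact_force: [1.3, -0.2, -0.4]
opening: 0.0918
grip_force: 0.0
```

```bash
python3 w.py crown .588 .2465 .031 .032
```

```text
tcp [588.5 246.7 401.5] rot [-3.141e+00 -1.000e-03  2.751e+00] t 20.4 n 839
crown minenc [586.4 247.1] 31.9 fit [586.5 247.1] res 0.41 zmed 31.5
pix [[316. 208.]] cam [0.517 0.276 0.382]
```

Call:
arm_command --pt "-1 -0.3 -20" --pt "0 0 -35" --pt "0 0 -35" --pt "0 0 -35" --pt "0 0 -35" --pt "0 0 -25" --pt "0 0 -14" --pt "0 0 -9" --pt "0 0 -4" --pt "0 0 0" --pt "0 0 0" --pt "0 0 0" --spin '[0, 0, 0, 0, 0, 0, 0, 0, 0, 0, 0, 0]'

```text
time: 21.6
tool_pos: [0.5883, 0.2463, 0.1908]
tool_rot: [3.14, 0.002, 2.751]
contact_force: [-0.5, -0.4, 0.7]
opening: 0.0919
grip_force: 0.0
```

Call:
arm_command --pt "0 0 0" --pt "0 0 0" --pt "0 0 0" --pt "0 0 0" --pt "0 0 0" --pt "0 0 0" --pt "0 0 0" --pt "0 0 0" --spin '[0, 0, 0, 0, 0, 0, 0, 0]' --jaw -1 --squeeze 20

```text
time: 22.4
tool_pos: [0.588, 0.2462, 0.1897]
tool_rot: [3.141, 0.0, 2.751]
contact_force: [-0.4, -0.3, 1.1]
opening: 0.0636
grip_force: 20.0
```

Call:
arm_command --pt "0 0 10" --pt "0 0 20" --pt "0 0 30" --pt "0 0 30" --pt "0 0 25" --pt "0 0 10" --pt "0 0 0" --pt "0 0 0" --spin '[0, 0, 0, 0, 0, 0, 0, 0]'

```text
time: 23.2
tool_pos: [0.5876, 0.2461, 0.3134]
tool_rot: [-3.14, -0.002, 2.751]
contact_force: [-0.7, 0.5, -1.6]
opening: 0.0638
grip_force: 20.0
```

Call:
arm_command --pt "-15 4 0" --pt "-26 6 0" --pt "-26 6 0" --pt "-26 7 0" --pt "-26 7 0" --pt "-26 7 0" --pt "-26 7 0" --pt "-21.7 4.8 0" --pt "0 0 0" --pt "0 0 0" --pt "0 0 0" --spin '[0, 0, 0, 0, 0, 0, 0, 0, 0, 0, 0]'

```text
time: 24.3
tool_pos: [0.3959, 0.2949, 0.3141]
tool_rot: [-3.141, -0.0, 2.75]
contact_force: [-1.0, 0.0, -1.2]
opening: 0.0639
grip_force: 20.0
```

```bash
python3 w.py held .394 .295 .156 .032
```

```text
tcp [396.1 294.8 314.1] rot [-3.141 -0.     2.75 ] t 24.35 n 4479
held minenc [384.8 298.7] 45.8 fit [394.5 295.1] res 0.25 zmed 155.8
pix [[315. 312.]] cam [0.324 0.324 0.295]
```

Call:
arm_command --pt "-0.6 0.5 -10" --pt "0 0 -15" --pt "0 0 -13" --pt "0 0 -8" --pt "0 0 -4" --pt "0 0 -2" --pt "0 0 -2" --pt "0 0 -2" --pt "0 0 -1" --pt "0 0 -1" --pt "0 0 -0.5" --pt "0 0 0" --pt "0 0 0" --spin '[0, 0, 0, 0, 0, 0, 0, 0, 0, 0, 0, 0, 0]'

```text
time: 25.65
tool_pos: [0.3947, 0.2955, 0.2562]
tool_rot: [3.141, 0.0, 2.751]
contact_force: [0.2, 0.5, -0.7]
opening: 0.0636
grip_force: 20.0
```

Call:
arm_command --pt "0 0 -1" --pt "0 0 -0.7" --pt "0 0 -0.5" --pt "0 0 0" --pt "0 0 0" --spin '[0, 0, 0, 0, 0]'

```text
time: 26.15
tool_pos: [0.3947, 0.2955, 0.2546]
tool_rot: [3.141, 0.0, 2.751]
contact_force: [-1.7, -1.7, 5.8]
opening: 0.0641
grip_force: 20.0
```

Call:
arm_command --pt "0 0 0" --pt "0 0 0" --pt "0 0 0" --pt "0 0 0" --pt "0 0 0" --pt "0 0 10" --pt "0 0 25" --pt "0 0 40" --pt "0 0 40" --pt "0 0 30" --pt "0 0 0" --pt "0 0 0" --pt "0 0 0" --spin '[0, 0, 0, 0, 0, 0, 0, 0, 0, 0, 0, 0, 0]' --jaw 1

```text
time: 27.45
tool_pos: [0.3943, 0.2954, 0.3981]
tool_rot: [-3.14, -0.001, 2.751]
contact_force: [-0.1, -0.6, -0.1]
opening: 0.0916
grip_force: 0.0
```

```bash
python3 w.py crown .394 .295 .096 .032
```

```text
tcp [394.4 295.4 397.8] rot [-3.140e+00 -2.000e-03  2.751e+00] t 27.5 n 1271
crown minenc [393.1 295.9] 32.0 fit [393.2 295.9] res 0.28 zmed 96.4
pix [[316. 227.]] cam [0.323 0.325 0.379]
```

The pink dish is home, rim at 96 mm. Last, the lid.

Call:
arm_command --pt "1 -17 0" --pt "1.2 -34 0" --pt "1.2 -34 0" --pt "1.2 -34 0" --pt "1.2 -34 0" --pt "1.2 -34 0" --pt "1.2 -34 0" --pt "1.2 -34 0" --pt "1.2 -34 0" --pt "1.2 -34 0" --pt "1.2 -34 0" --pt "1.2 -34 0" --pt "1.2 -34 0" --pt "1.2 -34 0" --pt "1.2 -34 0" --pt "1.2 -34 0" --pt "1.2 -34 0" --pt "2 -30 0" --pt "0 0 0" --pt "0 0 0" --spin '[0, 0, 0, 0, 0, 0, 0, 0, 0, 0, 0, 0, 0, 0, 0, 0, 0, 0, 0, 0]'

```text
time: 29.5
tool_pos: [0.4166, -0.2956, 0.3976]
tool_rot: [3.14, -0.003, 2.75]
contact_force: [0.2, -0.4, -0.7]
opening: 0.0915
grip_force: 0.0
```

Call:
arm_command --pt "0 0 0" --pt "0 0 0" --spin '[0, 0]'

```text
time: 29.7
tool_pos: [0.4169, -0.2944, 0.3988]
tool_rot: [3.141, -0.001, 2.752]
contact_force: [-0.1, -0.5, 0.7]
opening: 0.0916
grip_force: 0.0
```

```bash
cat > l.py <<'E'
import sys
from w import *
x,y,z=map(float,sys.argv[1:4])
c,P=meas(x,y,z,.032,"disc",sys.argv[4] if len(sys.argv)>4 else None)
r=np.hypot(P[...,0]-x,P[...,1]-y); q=P[(r<.02)&(abs(P[...,2]-z-.025)<.004)]
if len(q): print("knob",[np.round(a,1) for a in cv2.minEnclosingCircle((q[:,:2]*1000).astype(np.float32))],len(q),np.median(q[:,2]))
E
python3 l.py .4165 -.296 .011
```

```text
tcp [ 417.  -294.5  399. ] rot [ 3.141 -0.     2.752] t 29.75 n 2517
disc minenc [ 414.1 -294.4] 32.0 fit [ 413.9 -294.5] res 0.37 zmed 11.7
pix [[314. 205.]] cam [ 0.345 -0.265  0.38 ]
knob [array([ 413.9, -294.4]), np.float64(10.9)] 390 0.036442646507845344
```

Call:
arm_command --pt "-2 -0.7 -20" --pt "0 0 -35" --pt "0 0 -35" --pt "0 0 -35" --pt "0 0 -30" --pt "0 0 -22" --pt "0 0 -14" --pt "0 0 -9" --pt "0 0 -5" --pt "0 0 0" --pt "0 0 0" --pt "0 0 0" --spin '[0, 0, 0, 0, 0, 0, 0, 0, 0, 0, 0, 0]'

```text
time: 30.95
tool_pos: [0.4151, -0.2963, 0.1947]
tool_rot: [-3.141, 0.001, 2.751]
contact_force: [-0.4, -0.3, -0.1]
opening: 0.0921
grip_force: 0.0
```

Call:
arm_command --pt "0 0 0" --pt "0 0 0" --pt "0 0 0" --pt "0 0 0" --pt "0 0 0" --pt "0 0 0" --pt "0 0 0" --pt "0 0 0" --pt "0 0 0" --pt "0 0 0" --pt "0 0 0" --pt "0 0 0" --spin '[0, 0, 0, 0, 0, 0, 0, 0, 0, 0, 0, 0]' --jaw -1 --squeeze 20

```text
time: 32.15
tool_pos: [0.4149, -0.2961, 0.1939]
tool_rot: [3.141, -0.0, 2.751]
contact_force: [-0.7, 0.2, -0.1]
opening: 0.0212
grip_force: 20.0
```

Call:
arm_command --pt "0 0 10" --pt "0 0 20" --pt "0 0 30" --pt "0 0 35" --pt "0 0 30" --pt "0 0 15" --pt "0 0 6" --pt "0 0 0" --pt "0 0 0" --spin '[0, 0, 0, 0, 0, 0, 0, 0, 0]'

```text
time: 33.05
tool_pos: [0.4146, -0.2959, 0.3391]
tool_rot: [3.141, -0.002, 2.751]
contact_force: [-0.6, -0.2, -1.5]
opening: 0.0212
grip_force: 20.0
```

Call:
arm_command --pt "-1 17 0" --pt "-1.1 34 0" --pt "-1.1 34 0" --pt "-1.1 34 0" --pt "-1.1 34 0" --pt "-1.1 34 0" --pt "-1.1 34 0" --pt "-1.1 34 0" --pt "-1.1 34 0" --pt "-1.1 34 0" --pt "-1.1 34 0" --pt "-1.1 34 0" --pt "-1.1 34 0" --pt "-1.1 34 0" --pt "-1.1 34 0" --pt "-1.1 34 0" --pt "-1.1 34 0" --pt "-1.8 30.3 0" --pt "0 0 0" --pt "0 0 0" --spin '[0, 0, 0, 0, 0, 0, 0, 0, 0, 0, 0, 0, 0, 0, 0, 0, 0, 0, 0, 0]'

```text
time: 35.05
tool_pos: [0.3934, 0.2955, 0.3389]
tool_rot: [-3.139, -0.002, 2.753]
contact_force: [-0.2, -0.8, -1.9]
opening: 0.0212
grip_force: 20.0
```

Call:
arm_command --pt "0 0 0" --pt "0 0 0" --spin '[0, 0]'

```text
time: 35.25
tool_pos: [0.3944, 0.2943, 0.3398]
tool_rot: [-3.141, -0.0, 2.75]
contact_force: [-0.5, -0.2, -0.2]
opening: 0.0212
grip_force: 20.0
```

```bash
python3 l.py .3935 .2955 .157 pics/w4.png
```

```text
tcp [394.5 294.3 339.9] rot [-3.141 -0.     2.749] t 35.3 n 5199
disc minenc [391.4 295.2] 31.4 fit [393.1 294.3] res 0.14 zmed 157.6
pix [[318. 289.]] cam [0.323 0.324 0.321]
knob [array([386. , 298.7]), np.float64(17.2)] 1755 0.18231198481803162
```

View pics/w4.png

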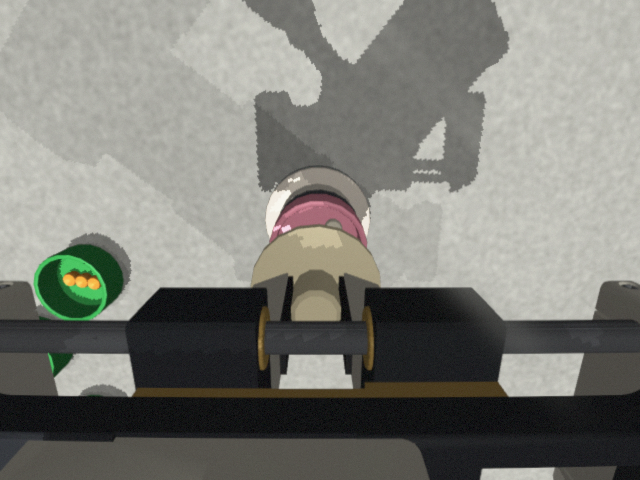

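The lid is held level by the knob at (316,260) with the pink dish below it; the centre needs about +1.4 mm in y. Lowering.

Call:
arm_command --pt "0.2 1.4 -10" --pt "0 0 -13" --pt "0 0 -11" --pt "0 0 -7" --pt "0 0 -4" --pt "0 0 -2" --pt "0 0 -2" --pt "0 0 -2" --pt "0 0 -1" --pt "0 0 -1" --pt "0 0 -0.5" --pt "0 0 0" --pt "0 0 0" --spin '[0, 0, 0, 0, 0, 0, 0, 0, 0, 0, 0, 0, 0]'

```text
time: 36.6
tool_pos: [0.3947, 0.2965, 0.2865]
tool_rot: [3.141, 0.0, 2.751]
contact_force: [0.4, 0.2, -1.6]
opening: 0.0211
grip_force: 20.0
```

Call:
arm_command --pt "0 0 -0.7" --pt "0 0 -0.5" --pt "0 0 0" --pt "0 0 0" --spin '[0, 0, 0, 0]'

```text
time: 37.0
tool_pos: [0.3947, 0.2965, 0.2852]
tool_rot: [3.142, -0.0, 2.751]
contact_force: [0.4, 0.1, -0.9]
opening: 0.0211
grip_force: 20.0
```

Call:
arm_command --pt "0 0 -0.5" --pt "0 0 -0.3" --pt "0 0 0" --pt "0 0 0" --spin '[0, 0, 0, 0]'

```text
time: 37.4
tool_pos: [0.3947, 0.2966, 0.2848]
tool_rot: [3.141, 0.0, 2.751]
contact_force: [-1.6, -0.6, 4.9]
opening: 0.0208
grip_force: 20.0
```

Call:
arm_command --pt "0 0 0" --pt "0 0 0" --pt "0 0 0" --pt "0 0 0" --pt "0 0 0" --pt "0 0 0" --pt "0 0 0" --pt "0 0 10" --pt "0 0 25" --pt "0 0 35" --pt "0 0 30" --pt "0 0 15" --pt "0 0 0" --pt "0 0 0" --pt "0 0 0" --spin '[0, 0, 0, 0, 0, 0, 0, 0, 0, 0, 0, 0, 0, 0, 0]' --jaw 1

```text
time: 38.9
tool_pos: [0.3944, 0.2964, 0.3984]
tool_rot: [-3.14, -0.001, 2.751]
contact_force: [-0.0, -0.1, -0.3]
opening: 0.0921
grip_force: 0.0
```

```bash
python3 l.py .3935 .2955 .102
python3 - <<'E'
from h import *
c=read_camera("side"); u,v=project(c,[.394,.295,.06])[0].astype(int); print(u,v)
cv2.imwrite("pics/side2.png",cv2.resize(c["img"][max(0,v-75):v+75,max(0,u-100):u+100],None,fx=4,fy=4,interpolation=cv2.INTER_CUBIC)[:,:,::-1])
E
```

```text
tcp [394.4 296.4 398.3] rot [-3.140e+00 -2.000e-03  2.751e+00] t 38.95 n 4123
disc minenc [393.4 296.8] 32.0 fit [393.3 296.8] res 0.29 zmed 102.7
pix [[315. 228.]] cam [0.323 0.326 0.379]
knob [array([393.2, 296.9]), np.float64(10.9)] 693 0.12739706913624588
192 161
```

View pics/side2.png

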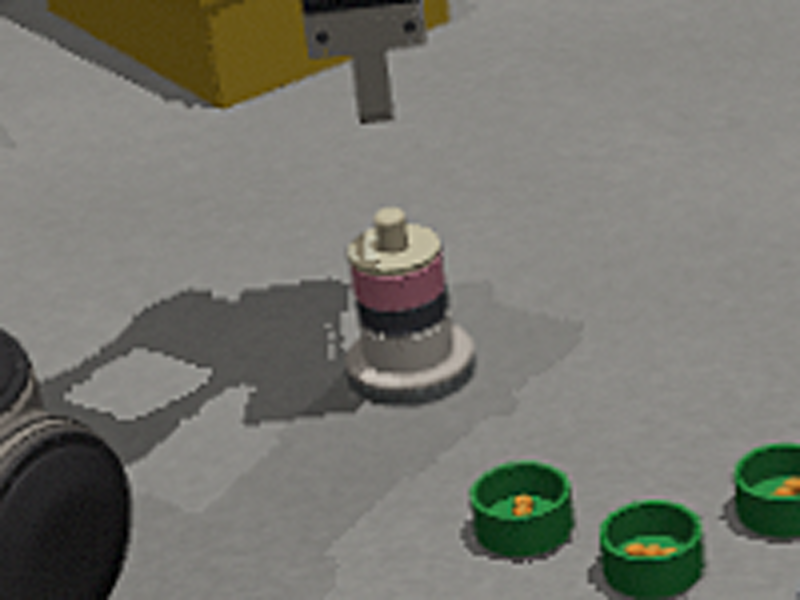

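The side crop shows the whole stack upright at (400,300): white, grey, pink, then the lid (disc top about 102 mm, centred within 1 mm of the pink dish). The gripper is clear. Handing in.

```bash
python3 -c "
from cell import *
print(hand_in())"
```

```text
the job is handed in; nothing more can be done
None
```

The sintering stack is loaded on the pedestal and handed in at about 39 s: white dish, grey spacer, pink dish and cream lid, each measured home, centred to about 1 mm and released, with the bystanders never approached; no verdict came back from the hand-in.

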